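# Clear the off-cut and fit the last log into the insect hotel

### The job

An off-cut batten has been left lying across the stock rack: clear it away first by laying it down inside the red tool tote. Then take the round drilled log from the rack, lifting it up and forward over the rack's front rail, and set it down gently, standing upright, on the floor of the empty cell of the insect hotel. Let go of both pieces, and leave the other things in the rack and the drill case where they are.

Things in the scene. Friction and masses are not known exactly. Their poses are not given: they have to be found in the camera images.
- batten: Rectangular pine off-cut, 44 wide (its x) x 380 long (its y) x 34 high (its z), 0.2 to 0.33 kg, loose. It lies across the tops of the rack's two end panels, over the things in the rack (15 mm above the top of the log). Origin at the centre of its underside.
- log: Round log with bark and a pattern of dark drilled holes in its pale top, diameter 52, 95 tall, 0.1 to 0.2 kg, loose, standing upright in one of the three places of the rack, under the batten. Origin at the centre of its underside; z is its axis. It is the tallest and the only wooden round thing in the rack.
- rack: Low plywood stock rack, fixed. Origin: centre of its underside on the bench; x = depth (130; -x is the front, facing the robot), y = length (340). Shelf 30 above the bench, open above. Front and back rails 8 thick at x = -61 and +61, tops 65 above the bench. End panels 15 thick at y = -162.5 and +162.5, tops 140 above the bench. Three things stand on it in a row (y about -100, 0, +100).
- hotel: Insect hotel lying on its back, in front of the rack, fixed to the bench: open-topped wooden frame 100 (x) x 210 (y) x 55 high, walls 10 thick. The half at +y is full of upright bamboo tubes; the half at -y is the empty cell. Origin at the centre of its underside.
- hotel_cell (a point): Centre of the floor of the hotel's empty cell; axes as the hotel. The cell measures 80 (x) x 80 (y) inside, floor 8 above the bench, walls rising 47 above that floor.
- tote: Long open red plastic tool tote, fixed to the bench, at the robot's left or right: 440 (x) x 145 (y) x 50 high, walls and floor 6 thick, empty, no handle. Origin at the centre of its underside.
- block: Bystander: square wooden block 48 x 48 x 80 tall, standing in the rack. Origin at the centre of its underside.
- tin: Bystander: round metal tin with a pale paper label, diameter 54, 70 tall, standing in the rack. Origin at the centre of its underside.
- case: Bystander: closed grey drill case 240 (x) x 172 (y) x 72 high lying flat on the bench, on the side away from the tote. Origin at the centre of its underside.
Things that resemble listed ones, but are neither listed nor needed, are in the scene too. Leave any turquoise look-alike of the log alone.

How it is judged:
By the outcome, as a careful person would: the job done as asked, in the order asked, and still so for the second after the job is handed in, with the robot touching nothing.
It also fails if it takes over 58 s, if anything falls off the work surface, if the arm or the gripper's body presses on something with over 40 N, if the wrist force passes 120 N, or if a joint passes its speed limit or range.

### The arm

A 6-joint arm with a two-finger parallel gripper is mounted at the origin on the work surface. World frame = base frame: x ahead of the robot, y to its left, z up, the work surface at z = 0. Lengths are in mm, angles in degrees, forces in N, time in s.
With the tool pointing down it reaches from about 350 to 850 mm from the base axis. Payload 8.1 kg.
Tool frame: the origin (TCP) lies between the finger pads; the fingertips stand 25 mm ahead of it and the grasp point (between the pads) lies 6 mm ahead of it (r.tcp_to_tips is the distance from the TCP to the fingertips, in mm); z points along the fingers, y is the line along which they close (so a half turn about z gives the same grasp; the last joint's range is limited). The gripper opens to 85 mm and grips with 20 to 120 N. Pads are 22 mm wide; open, the fingers measure 114 mm over their backs; the gripper's body (76 mm by 85 mm) begins 54 mm behind the grasp point. The pads swing forward as they close: fully open they stand 13 mm farther back than shut.
Start: joints at [72.456, 7.471, 85.268, -0, 87.261, -4.893], TCP at [131.384, 585.443, 256.292] pointing down, gripper open.
Joint ranges: [-169.43, 169.43], [-51.17, 129.36], [1.28, 143.12], [-76.62, 256.62], [0, 156.53], [-152.29, 152.29]. Speed limits (degrees/s): [136.94, 136.94, 159.86, 180, 180, 180].

### API

Orientations are given as [roll, pitch, yaw] about the fixed x, y, z axes, in that order (R = Rz(yaw) Ry(pitch) Rx(roll)).
In Python, from bench import r gives the robot as it stands.
- The arm moves only by the tool apply_moves, never from a script. Its arguments are lists of equal length, an entry for each row: "angular": the turn, a rotation vector about the world's x, y, z in units of 8 degrees (1.0 is 8 degrees), a list of three; "travel": the shift along the world's x, y, z in units of 40 mm (1.0 is 40 mm), a list of three; "jaw": the opening, from 0 (shut) to 1 (fully open). A call has 1 to 20 rows; each row shifts and turns the commanded pose from where the row before left it; what a row does not reach is not made up. A row lasts 1/8 s, in which the tool goes at most 62.5 mm and 10.7 degrees, less where a joint would pass 70% of its speed; a pose out of reach is approached as far as the arm can. A call is refused whole if a number of a shift passes 1 or a number of a turn 1, either way. A call with a gripper value outside its range is refused whole. The fingers move at their own pace and stop on an object; "force" is the grip in N (left out, the last holds). Time passes only in rows, so rows that do not move let the fingers close. It gives the time, the measured TCP pose, the force, the opening and the grip force at its end, in the units of the state.
- r.sense(): the state, without advancing time (a new reading comes with each control period).
- r.snapshot(name): name is "scene" or "top"; returns a dict with "color" (480x640x3 uint8, red, green, blue), "fx", "fy", "cx", "cy" (pixels), "distortion" ([k1, k2, p1, p2, k3] as OpenCV has them; the pictures are not rectified), "R" (3x3) and "t" (3): a world point X has camera coordinates R X + t. Camera axes: x right, y down, z forward; pixel columns grow to the right and rows downward; lengths in mm; the calibration is good to about 2 mm. A picture is of the moment at which its call begins. There is no depth.
- r.hand_in(): hands the job in; it is judged then, once.
The state is a dict: "time": time; "joint_pos": joint angles; "qd": joint speeds; "joint_efforts": joint torques, N m; "tool_pos": TCP position; "tcp_rot": TCP orientation; "ft_force": force on the tool from outside, world axes, zero at the start; "wrist_torque": the same for the moment, N m; "finger_gap": finger opening in mm; "grip_force": force on a finger pad.
Only numpy, scipy, OpenCV 4.12 (cv2) and the standard library are available. Lean on these libraries where they do the work, as an engineer would, in place of code of your own. Each camera call takes 0.05 s, during which the arm holds its last target. There are 200 camera calls.

## Working session

There is one attempt and no reset: what is moved stays moved. The work goes in short steps, Python scripts to look and compute and a tool call to move; the robot and the scene stay as the last step left them, time stands still between calls to the robot, and variables do not carry over. Pictures are saved under pics/ and viewed, at most 10 in all, crops included, and the job is handed in when it is done.

Besides the shell and the picture viewer there is one more tool, called in YAML: its name, and indented under it one key for each argument. apply_moves: Moves the arm, as the interface text tells. Its arguments: {"type":"object","properties":{"angular":{"type":"array"},"travel":{"type":"array"},"jaw":{"type":"array"},"force":{"type":"number"}},"required":["angular","travel","jaw"]}

```bash
ls; mkdir -p pics; cat > h.py <<'E'
import numpy as np, cv2
from bench import r
def cam(s):
    K=np.array([[s["fx"],0,s["cx"]],[0,s["fy"],s["cy"]],[0,0,1.]]);return K,np.array(s["distortion"],float),np.array(s["R"],float),np.array(s["t"],float).ravel()
def ray(s,uv):
    K,D,R,t=cam(s);p=cv2.undistortPoints(np.array(uv,float).reshape(-1,1,2),K,D).reshape(-1,2)
    d=np.c_[p,np.ones(len(p))]@R;return -R.T@t,d/np.linalg.norm(d,axis=1)[:,None]
def onz(s,uv,z):
    o,d=ray(s,uv);return o+d*((z-o[2])/d[:,2])[:,None]
def tri(s1,a,s2,b):
    o1,d1=ray(s1,a);o2,d2=ray(s2,b);out=[]
    for u,v in zip(d1,d2):
        A=np.c_[u,-v];k=np.linalg.lstsq(A,o2-o1,rcond=None)[0];p,q=o1+k[0]*u,o2+k[1]*v
        out.append(np.r_[(p+q)/2,np.linalg.norm(p-q)])
    return np.array(out)
def proj(s,X):
    K,D,R,t=cam(s);return cv2.projectPoints(np.array(X,float).reshape(-1,1,3),cv2.Rodrigues(R)[0],t,K,D)[0].reshape(-1,2)
def save(s,n,crop=None,k=1):
    im=s["color"][...,::-1]
    if crop: im=im[crop[1]:crop[3],crop[0]:crop[2]]
    cv2.imwrite("pics/"+n,cv2.resize(im,None,fx=k,fy=k,interpolation=cv2.INTER_CUBIC))
E
python3 - <<'E'
from h import *
for n in("scene","top"):
    s=r.snapshot(n);save(s,n+"1.png");K,D,R,t=cam(s);print(n,-R.T@t,R[2],s["fx"])
print(r.sense())
E
```

```text
pics
scene [1528.43798849  120.63058559  994.90262103] [-0.72818354 -0.08442361 -0.68016277] 522.6982311576897
top [ 550.38984654   -8.1188352  1556.63077244] [ 0.03454056  0.00286097 -0.9993992 ] 608.4186964310336
{'time': 0.1, 'joint_pos': array([ 7.24544232e+01,  7.51176972e+00,  8.53241332e+01, -1.36501366e-03,
        8.72613954e+01, -4.89370426e+00]), 'qd': array([-0.14421684, -0.12396727, -0.18421929, -0.12176245,  0.102246  ,
        0.03589955]), 'joint_efforts': array([ 1.71188902e-03, -5.70953357e+01, -5.01939583e+01, -1.49478869e-04,
        8.16262123e-03, -7.38570225e-05]), 'tool_pos': array([131.26937077, 584.99221239, 255.32850689]), 'tcp_rot': array([-1.79902940e+02, -6.94189209e-03,  1.67348188e+02]), 'ft_force': array([-1.00095019,  0.70705774, -0.93250982]), 'wrist_torque': array([-0.02605228, -0.01307547,  0.03196282]), 'grip_force': 0.0, 'finger_gap': 85.80426317693527}
```

View pics/scene1.png

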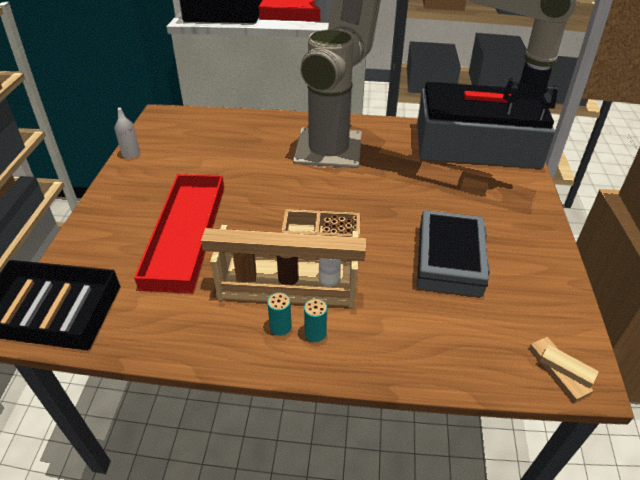

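View pics/top1.png

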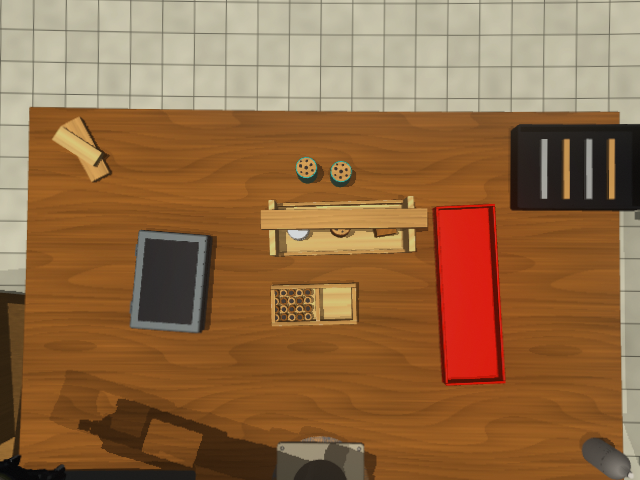

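The scene view shows the batten across the rack from (205,240) to (365,247), the red tote at (180,235), the hotel at (320,222) and the case at (453,252). In the top view the batten runs from (262,219) to (427,219), the tote is at (470,295), and the hotel at (314,304) has its empty cell at (338,303).

Log candidates in the top view are the turquoise ones at (307,168) and (341,172), and the round thing in the middle of the rack at (341,231). The last one fits because it stands in the rack under the batten. I'll confirm it in a crop.

```bash
python3 - <<'E'
from h import *
a=r.snapshot("scene");b=r.snapshot("top")
A=cv2.resize(a["color"][195:315,190:380,::-1],None,fx=4,fy=4,interpolation=cv2.INTER_CUBIC)
cv2.imwrite("pics/sc.png",A)
save(b,"tc.png",(250,190,440,335),4)
E
```

```text
(no output)
```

View pics/sc.png

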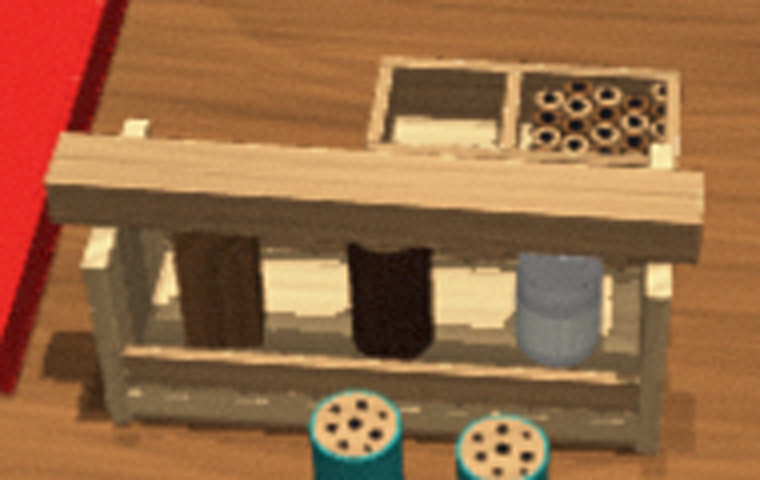

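View pics/tc.png

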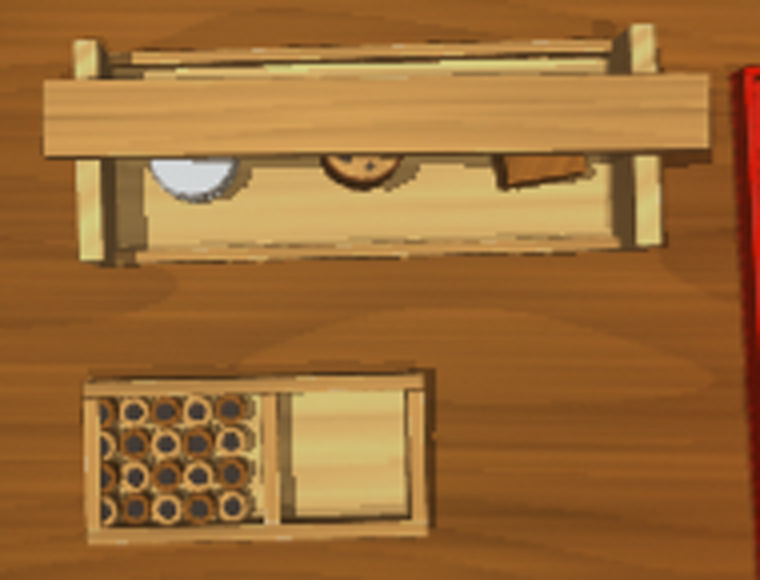

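Both crops agree: the log, with its drilled pale top and dark bark, is the middle thing in the rack, at crop (362,165), full (340,231). The square block is on the right at (545,168) and the tin with the white top is on the left at (193,175). Next I triangulate the corners.

```bash
python3 - <<'E'
from h import *
np.set_printoptions(precision=1,suppress=True)
a=r.snapshot("scene");b=r.snapshot("top")
S=lambda p:(np.array(p,float)+.5)/4-.5+[190,195]
T=lambda p:(np.array(p,float)+.5)/4-.5+[250,190]
# batten top corners  (+x+y),(-x+y),(+x-y),(-x-y)
t=tri(b,T([(43,80),(43,156),(710,73),(710,149)]),a,S([(700,227),(703,172),(48,185),(62,133)]))
print("batten",t,t.mean(0)); z=t[:,2].mean()
w=onz(b,T([(43,80),(43,156),(710,73),(710,149)]),174);print("onz174",w,w.mean(0))
d=(w[0]+w[1]-w[2]-w[3])[:2]; print("batten y-axis dir yaw",np.degrees(np.arctan2(-d[0],d[1])),np.linalg.norm(d)/2)
print("hotel tri",tri(b,T([(430,535),(90,540),(433,371)]),a,S([(385,58),(680,72),(372,148)])))
h=onz(b,T([(87,381),(433,371),(430,535),(90,540)]),55);print("hotel",h,h.mean(0))
c=onz(b,T([(277,393),(409,390),(409,517),(277,522)]),55);print("cell rim",c,c.mean(0))
p=onz(b,T([(73,40),(98,40),(632,25),(655,25),(80,262),(103,262),(638,245),(662,245)]),140);print("rack panels",p,p.mean(0))
# log bottom-edge arc of the top at z=125
l=onz(b,T([(362,190),(322,160),(403,160)]),125);print("log",l)
# tin, block
print("tin",onz(b,T([(193,202)]),100),"block",onz(b,T([(508,188),(587,180)]),110))
i=b["color"].astype(int);m=((i[...,0]>120)&(i[...,1]<70)&(i[...,2]<70)).astype(np.uint8)
cs=max(cv2.findContours(m,0,1)[0],key=cv2.contourArea);q=cv2.boxPoints(cv2.minAreaRect(cs));print("tote px",q)
w=onz(b,q,50);print("tote rim",w,w.mean(0),np.linalg.norm(w-np.roll(w,1,0),axis=1))
i=a["color"].astype(int);m=((i[...,0]>120)&(i[...,1]<70)&(i[...,2]<70)).astype(np.uint8);m[:150]=0
cs=max(cv2.findContours(m,0,1)[0],key=cv2.contourArea);ap=cv2.approxPolyDP(cs,5,True).reshape(-1,2);print(ap)
print(onz(a,ap,50))
E
```

```text
batten [[ 676.7  139.5  171.3    2.1]
 [ 633.2  139.1  173.5    2.8]
 [ 683.3 -238.7  171.8    5.5]
 [ 640.2 -240.   173.8    2.5]] [658.3 -50.  172.6   3.2]
onz174 [[ 676.5  138.2  174. ]
 [ 633.2  137.7  174. ]
 [ 683.7 -241.   174. ]
 [ 640.5 -241.2  174. ]] [658.5 -51.6 174. ]
batten y-axis dir yaw 1.091029766639289 379.1087441954418
hotel tri [[408.9 -87.2  54.2   6.5]
 [404.5 120.9  56.3   5.3]
 [509.  -84.4  59.   14. ]]
hotel [[501.9 121.4  55. ]
 [509.9 -91.6  55. ]
 [409.5 -90.3  55. ]
 [404.5 118.3  55. ]] [456.4  14.4  55. ]
cell rim [[495.5   4.4  55. ]
 [498.1 -76.9  55. ]
 [420.3 -77.4  55. ]
 [416.5   3.6  55. ]] [457.6 -36.6  55. ]
rack panels [[ 703.2  124.6  140. ]
 [ 703.3  110.   140. ]
 [ 714.7 -201.3  140. ]
 [ 714.8 -214.7  140. ]
 [ 573.7  119.   140. ]
 [ 573.8  105.6  140. ]
 [ 586.5 -205.4  140. ]
 [ 586.6 -219.3  140. ]] [644.6 -47.7 140. ]
log [[617.8 -45.2 125. ]
 [635.3 -21.5 125. ]
 [635.7 -69.2 125. ]]
tin [[610.9  55.3 100. ]] block [[ 620.4 -132.3  110. ]
 [ 625.6 -179.2  110. ]]
tote px [[435.  205.7]
 [495.8 202.3]
 [505.8 382.9]
 [445.1 386.3]]
tote rim [[ 701.3 -281.4   50. ]
 [ 710.7 -430.5   50. ]
 [ 269.3 -453.1   50. ]
 [ 258.8 -306.1   50. ]] [ 485.  -367.7   50. ] [443.2 149.4 441.9 147.4]
[[222 176]
 [177 174]
 [134 278]
 [190 280]]
[[ 266.5 -304.2   50. ]
 [ 269.8 -447.6   50. ]
 [ 709.3 -423.1   50. ]
 [ 699.3 -279.9   50. ]]
```

Every measurement agrees with the text: batten top 172.6, rim 55, and the sizes match.
- **Batten:** centre (658,-51), yaw 1.1°.
- **Tote:** centre (485,-368), yaw 3°.
- **Cell:** (457.5,-36.5).

Moving above the batten with tool yaw 91°.

apply_moves:
  angular:
    - [0,0,-0.595]
    - [0,0,-0.595]
    - [0,0,-0.595]
    - [0,0,-0.595]
    - [0,0,-0.595]
    - [0,0,-0.595]
    - [0,0,-0.595]
    - [0,0,-0.595]
    - [0,0,-0.595]
    - [0,0,-0.595]
    - [0,0,-0.595]
    - [0,0,-0.595]
    - [0,0,-0.595]
    - [0,0,-0.595]
    - [0,0,-0.595]
    - [0,0,-0.595]
    - [0,0,0]
    - [0,0,0]
  travel:
    - [0.82,-0.99,0]
    - [0.82,-0.99,0]
    - [0.82,-0.99,0]
    - [0.82,-0.99,0]
    - [0.82,-0.99,0]
    - [0.82,-0.99,0]
    - [0.82,-0.99,0]
    - [0.82,-0.99,0]
    - [0.82,-0.99,0]
    - [0.82,-0.99,0]
    - [0.82,-0.99,0]
    - [0.82,-0.99,0]
    - [0.82,-0.99,0]
    - [0.82,-0.99,0]
    - [0.82,-0.99,0]
    - [0.82,-0.99,0]
    - [0,0,0]
    - [0,0,0]
  jaw: [1,1,1,1,1,1,1,1,1,1,1,1,1,1,1,1,1,1]
  force: 60

```text
time: 2.55
tool_pos: [655.9, -48.0, 255.8]
tcp_rot: [-179.9, -0.0, 91.2]
ft_force: [-0.2, 0.6, -0.4]
finger_gap: 85.5
grip_force: 0.0
```

apply_moves:
  angular:
    - [0,0,0]
    - [0,0,0]
    - [0,0,0]
    - [0,0,0]
    - [0,0,0]
    - [0,0,0]
    - [0,0,0]
    - [0,0,0]
    - [0,0,0]
    - [0,0,0]
  travel:
    - [0.065,-0.075,-0.5]
    - [0,0,-0.7]
    - [0,0,-0.6]
    - [0,0,-0.3]
    - [0,0,-0.15]
    - [0,0,0]
    - [0,0,0]
    - [0,0,0]
    - [0,0,0]
    - [0,0,0]
  jaw: [1,1,1,1,1,1,0.3,0.3,0.3,0.3]
  force: 60

```text
time: 3.8
tool_pos: [659.3, -51.3, 167.4]
tcp_rot: [179.9, 0.0, 91.2]
ft_force: [-0.1, 0.4, 5.3]
finger_gap: 43.2
grip_force: 62.6
```

apply_moves:
  angular:
    - [0,0,0]
    - [0,0,0]
    - [0,0,0]
    - [0,0,0]
    - [0,0,-0.918]
    - [0,0,-0.918]
    - [0,0,-0.918]
    - [0,0,-0.918]
    - [0,0,-0.918]
    - [0,0,-0.918]
    - [0,0,-0.918]
    - [0,0,-0.918]
    - [0,0,-0.918]
    - [0,0,-0.918]
    - [0,0,-0.918]
    - [0,0,-0.918]
    - [0,0,0]
    - [0,0,0]
  travel:
    - [0,0,0.3]
    - [0,0,0.5]
    - [0,0,0.7]
    - [0,0,0.5]
    - [-0.363,-0.66,0]
    - [-0.363,-0.66,0]
    - [-0.363,-0.66,0]
    - [-0.363,-0.66,0]
    - [-0.363,-0.66,0]
    - [-0.363,-0.66,0]
    - [-0.363,-0.66,0]
    - [-0.363,-0.66,0]
    - [-0.363,-0.66,0]
    - [-0.363,-0.66,0]
    - [-0.363,-0.66,0]
    - [-0.363,-0.66,0]
    - [0,0,0]
    - [0,0,0]
  jaw: [0.3,0.3,0.3,0.3,0.3,0.3,0.3,0.3,0.3,0.3,0.3,0.3,0.3,0.3,0.3,0.3,0.3,0.3]

```text
time: 6.05
tool_pos: [484.7, -367.8, 246.7]
tcp_rot: [-180.0, -0.0, 3.1]
ft_force: [0.0, -1.0, -2.8]
finger_gap: 43.1
grip_force: 61.9
```

```bash
python3 - <<'E'
from h import *
np.set_printoptions(precision=1,suppress=True)
a=r.snapshot("scene");b=r.snapshot("top")
im=np.hstack([a["color"][150:330,100:390],b["color"][160:340,250:540]])[...,::-1]
# mark TCP-based batten rectangle not drawn; plain side by side
cv2.imwrite("pics/carry.png",cv2.resize(im,(800,248)))
s=r.sense();print(s["tool_pos"],s["tcp_rot"],s["ft_force"],s["wrist_torque"],s["finger_gap"])
E
```

```text
[ 485.  -367.2  246.6] [-180.    -0.     3.2] [-0.3  0.6 -3.7] [0. 0. 0.] 43.371298929211136
```

View pics/carry.png

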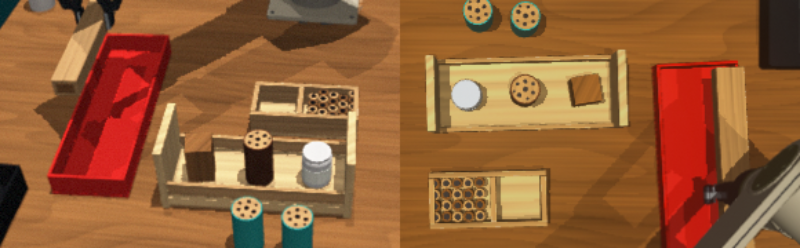

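The side-by-side shows the batten held parallel above the tote. It also shows the log uncovered in the middle of the rack, with the block and the tin untouched. Lowering the batten.

apply_moves:
  angular:
    - [0,0,0]
    - [0,0,0]
    - [0,0,0]
    - [0,0,0]
    - [0,0,0]
    - [0,0,0]
    - [0,0,0]
    - [0,0,0]
    - [0,0,0]
    - [0,0,0]
  travel:
    - [0,0,-0.7]
    - [0,0,-0.9]
    - [0,0,-0.9]
    - [0,0,-0.9]
    - [0,0,-0.8]
    - [0,0,-0.5]
    - [0,0,-0.3]
    - [0,0,-0.15]
    - [0,0,-0.1]
    - [0,0,0]
  jaw: [0.3,0.3,0.3,0.3,0.3,0.3,0.3,0.3,0.3,0.3]

```text
time: 7.4
tool_pos: [484.9, -368.3, 36.9]
tcp_rot: [180.0, -0.0, 3.1]
ft_force: [0.5, -0.7, -3.5]
finger_gap: 43.4
grip_force: 61.9
```

apply_moves:
  angular:
    - [0,0,0]
    - [0,0,0]
    - [0,0,0]
    - [0,0,0]
    - [0,0,0]
    - [0,0,0]
    - [0,0,0]
  travel:
    - [0,0,-0.05]
    - [0,0,-0.03]
    - [0,0,0]
    - [0,0,0]
    - [0,0,0]
    - [0,0,0]
    - [0,0,0]
  jaw: [0.3,0.3,0.3,0.75,0.75,0.75,0.75]

```text
time: 8.28
tool_pos: [484.6, -368.0, 33.2]
tcp_rot: [180.0, -0.0, 3.1]
ft_force: [0.4, -0.3, 0.7]
finger_gap: 64.1
grip_force: 0.0
```

apply_moves:
  angular:
    - [0,0,0]
    - [0,0,0]
    - [0,0,0]
    - [0,0,0]
    - [0,0,0]
    - [0,0,0]
    - [0,0,0]
  travel:
    - [0,0,0.5]
    - [0,0,0.8]
    - [0,0,0.9]
    - [0,0,0.9]
    - [0,0,0.9]
    - [0,0,0.5]
    - [0,0,0]
  jaw: [0.75,0.75,0.75,1,1,1,1]

```text
time: 9.15
tool_pos: [485.4, -368.7, 215.7]
tcp_rot: [179.8, -0.2, 3.1]
ft_force: [0.8, -0.6, -0.8]
finger_gap: 85.4
grip_force: 0.0
```

```bash
python3 - <<'E'
from h import *
a=r.snapshot("scene");b=r.snapshot("top")
A=cv2.resize(a["color"][185:305,120:370,::-1],None,fx=3,fy=3,interpolation=cv2.INTER_CUBIC)
B=cv2.resize(b["color"][195:285,260:430,::-1],None,fx=4,fy=4,interpolation=cv2.INTER_CUBIC)[:240]
B=cv2.copyMakeBorder(B[:,:680],0,0,0,70,0)
cv2.imwrite("pics/log.png",np.vstack([A,B]))
E
```

```text
(no output)
```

View pics/log.png

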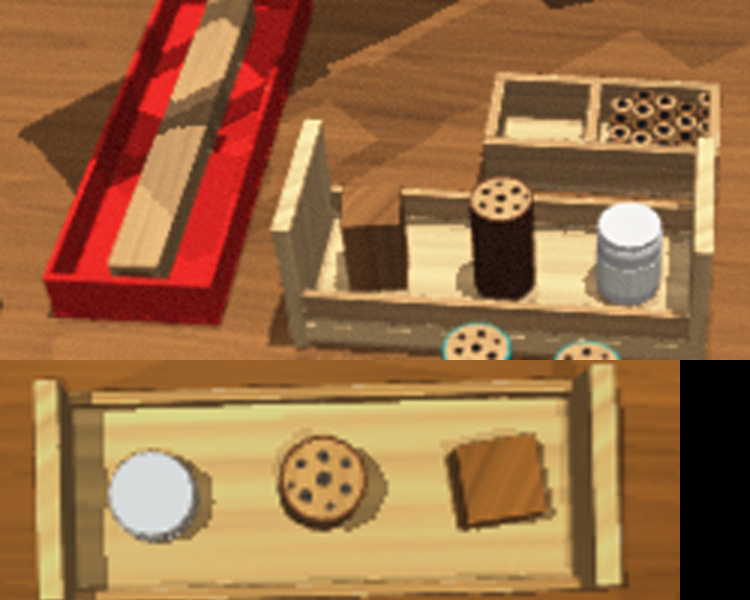

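The upper part shows the batten lying flat in the tote at (180,140), and the log standing free with its top at (502,200). In the lower (top-view) part the log's top centre is at (324,480).

```bash
python3 - <<'E'
from h import *
np.set_printoptions(precision=1,suppress=True)
a=r.snapshot("scene");b=r.snapshot("top")
S=lambda p:(np.array(p,float)+.5)/3-.5+[120,185]
T=lambda p:(np.array(p,float)+.5)/4-.5+[260,195]
T0=lambda p:(np.array(p,float)+.5)/4-.5+[250,190]
print("log",tri(b,T([(324,120)]),a,S([(502,199)])), onz(b,T([(324,120)]),125), onz(b,T([(280,120),(367,120)]),125))
print("tin,block",onz(b,T([(153,133)]),100),onz(b,T([(503,121)]),110))
print("hotel",tri(b,T0([(430,535),(90,540),(433,371)]),a,S([(499,73),(721,83),(485,144)])))
# cell floor: corner -y,+x.. floor mask (bright) in top, z=8
print("floor z8",onz(b,T0([(290,393),(409,390),(409,515),(290,518)]),8).mean(0))
print("cell rim inner, tri", tri(b,T0([(409,517),(266,520)]),a,S([(507,80),(590,84)])))
E
```

```text
log [[647.  -44.4 124.5   3.6]] [[647.3 -46.1 125. ]] [[647.1 -20.2 125. ]
 [647.5 -71.4 125. ]]
tin,block [[640.3  55.6 100. ]] [[ 648.6 -153.   110. ]]
hotel [[408.9 -86.9  54.7   6.9]
 [404.5 121.3  57.5   6.4]
 [509.1 -86.3  55.1  10.5]]
floor z8 [455.7 -41.6   8. ]
cell rim inner, tri [[420.2 -75.8  56.5   3.2]
 [418.3   7.   57.6   6.9]]
```

The log is at (647,-45), top 124.5, which matches the text. The cell centre is about (457.5,-37). The fingers won't fit beside the log inside the cell, so I'll grip high, about 75 above its base, closing along x.

apply_moves:
  angular:
    - [0,0,0.917]
    - [0,0,0.917]
    - [0,0,0.917]
    - [0,0,0.917]
    - [0,0,0.917]
    - [0,0,0.917]
    - [0,0,0.917]
    - [0,0,0.917]
    - [0,0,0.917]
    - [0,0,0.917]
    - [0,0,0.917]
    - [0,0,0.917]
    - [0,0,0]
    - [0,0,0]
  travel:
    - [0.337,0.674,0]
    - [0.337,0.674,0]
    - [0.337,0.674,0]
    - [0.337,0.674,0]
    - [0.337,0.674,0]
    - [0.337,0.674,0]
    - [0.337,0.674,0]
    - [0.337,0.674,0]
    - [0.337,0.674,0]
    - [0.337,0.674,0]
    - [0.337,0.674,0]
    - [0.337,0.674,0]
    - [0,0,0]
    - [0,0,0]
  jaw: [1,1,1,1,1,1,1,1,1,1,1,1,1,1]
  force: 40

```text
time: 11.1
tool_pos: [645.5, -44.7, 211.6]
tcp_rot: [-179.9, 0.0, 91.0]
ft_force: [-0.6, -0.8, -0.0]
finger_gap: 85.2
grip_force: 0.0
```

apply_moves:
  angular:
    - [0,0,0]
    - [0,0,0]
    - [0,0,0]
    - [0,0,0]
    - [0,0,0]
    - [0,0,0]
    - [0,0,0]
    - [0,0,0]
    - [0,0,0]
    - [0,0,0]
  travel:
    - [0.04,0,-0.5]
    - [0,0,-0.8]
    - [0,0,-0.7]
    - [0,0,-0.35]
    - [0,0,-0.15]
    - [0,0,0]
    - [0,0,0]
    - [0,0,0]
    - [0,0,0]
    - [0,0,0]
  jaw: [1,1,1,1,1,1,0.4,0.4,0.4,0.4]
  force: 40

```text
time: 12.35
tool_pos: [648.7, -44.5, 114.5]
tcp_rot: [179.9, 0.0, 91.1]
ft_force: [-0.6, -0.3, 5.9]
finger_gap: 50.9
grip_force: 42.0
```

apply_moves:
  angular:
    - [0,0,0]
    - [0,0,0]
    - [0,0,0]
    - [0,0,0]
    - [0,0,0]
    - [0,0,0]
    - [0,0,0]
    - [0,0,0]
    - [0,0,0]
    - [0,0,0]
    - [0,0,0]
    - [0,0,0]
    - [0,0,0]
  travel:
    - [0,0,0.3]
    - [0,0,0.6]
    - [0,0,0.7]
    - [0,0,0.4]
    - [-0.4,0.03,0]
    - [-0.7,0.03,0]
    - [-0.8,0.03,0]
    - [-0.8,0.03,0]
    - [-0.8,0.03,0]
    - [-0.75,0.03,0]
    - [-0.4,0.02,0]
    - [0,0,0]
    - [0,0,0]
  jaw: [0.4,0.4,0.4,0.4,0.4,0.4,0.4,0.4,0.4,0.4,0.4,0.4,0.4]

```text
time: 13.98
tool_pos: [462.4, -36.5, 193.3]
tcp_rot: [180.0, 0.0, 91.1]
ft_force: [0.1, -0.6, -2.2]
finger_gap: 51.2
grip_force: 42.3
```

```bash
python3 - <<'E'
from h import *
a=r.snapshot("scene");b=r.snapshot("top");s=r.sense();print(s["tool_pos"],s["tcp_rot"],s["ft_force"],s["finger_gap"])
A=cv2.resize(a["color"][165:285,250:370,::-1],(400,400),interpolation=cv2.INTER_CUBIC)
B=cv2.resize(b["color"][240:360,265:385,::-1],(400,400),interpolation=cv2.INTER_CUBIC)
cv2.imwrite("pics/over.png",np.hstack([A,B]))
E
```

```text
[462.45888548 -36.49353334 193.16753867] [1.79989524e+02 4.52629111e-04 9.10948163e+01] [ 0.45806398  0.09554127 -1.77820831] 50.98046506508341
```

View pics/over.png

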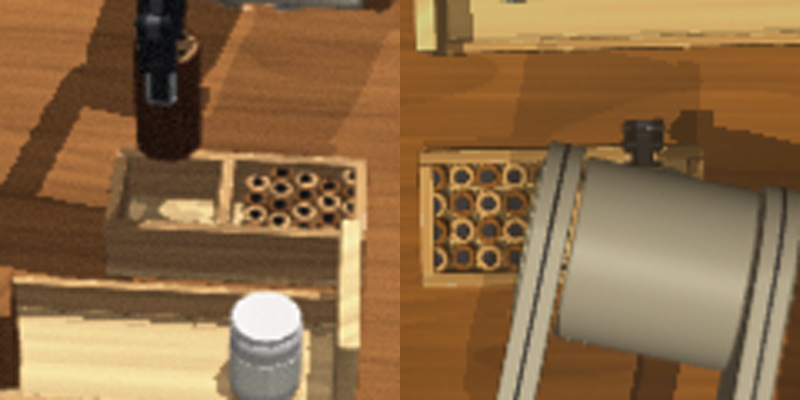

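The log hangs upright over the cell. The cell's inner rim corners in the left picture are (131,159), (219,163), (118,216) and (219,226). I'll check the cell centre with the scene camera, now that it is unobstructed.

```bash
python3 - <<'E'
from h import *
np.set_printoptions(precision=1,suppress=True)
a=r.snapshot("scene")
S=lambda p:(np.array(p,float)+.5)*.3-.5+[250,165]
c=onz(a,S([(131,159),(219,163),(118,216),(219,226)]),55);print(c,c.mean(0))
# log outline as seen: bottom lowest point & sides near bottom; expected for log at TCP with base at 109
m=proj(a,[[462.4,-36.5,109]]+[[462.4+26*np.cos(t),-36.5+26*np.sin(t),109] for t in np.linspace(0,6.28,73)]);u=(m-[250,165]+.5)/.3-.5
print("expected log base lowest",u[np.argmax(u[:,1])],"x range",u[1:,0].min(),u[1:,0].max())
E
```

```text
[[422.6 -73.   55. ]
 [419.8   0.9  55. ]
 [494.7 -73.1  55. ]
 [497.8   9.4  55. ]] [458.7 -34.   55. ]
expected log base lowest [165.4 163.2] x range 134.25436413027657 199.2768326252007
```

apply_moves:
  angular:
    - [0,0,0]
    - [0,0,0]
    - [0,0,0]
    - [0,0,0]
    - [0,0,0]
    - [0,0,0]
    - [0,0,0]
    - [0,0,0]
    - [0,0,0]
  travel:
    - [-0.11,0.025,0]
    - [0,0,-0.3]
    - [0,0,-0.5]
    - [0,0,-0.6]
    - [0,0,-0.5]
    - [0,0,-0.3]
    - [0,0,-0.15]
    - [0,0,-0.07]
    - [0,0,0]
  jaw: [0.4,0.4,0.4,0.4,0.4,0.4,0.4,0.4,0.4]

```text
time: 15.25
tool_pos: [457.9, -35.5, 96.7]
tcp_rot: [180.0, 0.0, 91.1]
ft_force: [0.3, 0.2, -2.4]
finger_gap: 51.1
grip_force: 42.3
```

apply_moves:
  angular:
    - [0,0,0]
    - [0,0,0]
    - [0,0,0]
    - [0,0,0]
  travel:
    - [0,0,-0.04]
    - [0,0,-0.03]
    - [0,0,-0.02]
    - [0,0,0]
  jaw: [0.4,0.4,0.4,0.4]

```text
time: 15.75
tool_pos: [457.5, -35.4, 92.6]
tcp_rot: [-180.0, -0.0, 91.1]
ft_force: [0.3, -0.0, -2.0]
finger_gap: 51.1
grip_force: 42.3
```

apply_moves:
  angular:
    - [0,0,0]
    - [0,0,0]
    - [0,0,0]
    - [0,0,0]
  travel:
    - [0,0,-0.02]
    - [0,0,-0.02]
    - [0,0,0]
    - [0,0,0]
  jaw: [0.4,0.4,0.4,0.4]

```text
time: 16.25
tool_pos: [457.7, -35.5, 92.5]
tcp_rot: [-180.0, 0.0, 91.1]
ft_force: [-7.6, 0.8, 13.1]
finger_gap: 51.3
grip_force: 43.8
```

It's in contact with the floor (base ≈ 8). I'll ease the pressure slightly, open and retreat upward.

apply_moves:
  angular:
    - [0,0,0]
    - [0,0,0]
    - [0,0,0]
    - [0,0,0]
    - [0,0,0]
    - [0,0,0]
    - [0,0,0]
    - [0,0,0]
    - [0,0,0]
    - [0,0,0]
    - [0,0,0]
  travel:
    - [0,0,0.02]
    - [0,0,0]
    - [0,0,0]
    - [0,0,0]
    - [0,0,0]
    - [0,0,0.3]
    - [0,0,0.6]
    - [0,0,0.9]
    - [0,0,0.9]
    - [0,0,0.5]
    - [0,0,0]
  jaw: [0.4,0.7,0.85,1,1,1,1,1,1,1,1]

```text
time: 17.62
tool_pos: [458.8, -35.7, 222.6]
tcp_rot: [179.7, 0.1, 91.1]
ft_force: [0.6, 0.2, -0.1]
finger_gap: 85.0
grip_force: 0.0
```

apply_moves:
  angular:
    - [0,0,0]
    - [0,0,0]
    - [0,0,0]
    - [0,0,0]
    - [0,0,0]
    - [0,0,0]
    - [0,0,0]
    - [0,0,0]
    - [0,0,0]
  travel:
    - [0,0.5,0.5]
    - [0,0.9,0]
    - [0,0.9,0]
    - [0,0.9,0]
    - [0,0.9,0]
    - [0,0.9,0]
    - [0,0.9,0]
    - [0,0.5,0]
    - [0,0,0]
  jaw: [1,1,1,1,1,1,1,1,1]

```text
time: 18.75
tool_pos: [456.6, 221.5, 238.5]
tcp_rot: [-179.9, 0.0, 91.2]
ft_force: [0.8, -0.7, -0.8]
finger_gap: 85.5
grip_force: 0.0
```

```bash
python3 - <<'E'
from h import *
a=r.snapshot("scene");b=r.snapshot("top")
A=cv2.resize(a["color"][165:310,130:370,::-1],None,fx=1.67,fy=1.67,interpolation=cv2.INTER_CUBIC)
B=cv2.resize(b["color"][195:395,260:510,::-1],None,fx=1.6,fy=1.6,interpolation=cv2.INTER_CUBIC)
h=max(len(A),len(B));A=cv2.copyMakeBorder(A,0,h-len(A),0,0,0);B=cv2.copyMakeBorder(B,0,h-len(B),0,0,0)
im=np.hstack([A,B]);cv2.imwrite("pics/end.png",im[:,:800]);print(A.shape,im.shape)
E
```

```text
(320, 401, 3) (320, 801, 3)
```

View pics/end.png

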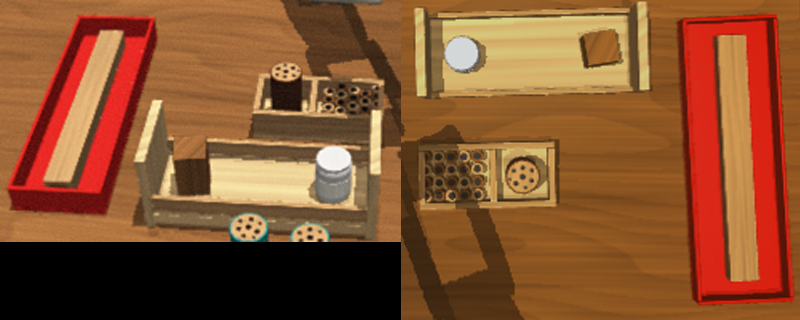

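The final picture shows the batten flat in the tote at (738,160) and the log upright in the cell at (522,175). The block at (600,48) and the tin at (462,54) are where they were. Handing in.

```bash
python3 -c "
from bench import r
print(r.hand_in())"
```

```text
the job is handed in; nothing more can be done
None
```

The batten lies flat in the red tote, the log stands upright in the hotel's empty cell, both are released, and the job was handed in at about 19 s; the hand-in returned no verdict.

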